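# Reset the ratcheted tilt board to a lower notch

### The arm

A 6-joint arm with a two-finger parallel gripper is mounted at the origin on a cart in front of the work surface, level with it; the furniture and walls round the work are solid. World frame = base frame: x ahead of the robot, y to its left, z up, the work surface at z = 0. Lengths are in m, angles in degrees, forces in N, time in s.
With the tool pointing down it reaches from about 0.35 to 0.875 m from the base axis. Payload 4.2 kg.
Tool frame: the origin (TCP) lies at the very end of the fingers, on their centre line; the grasp point (between the pads) lies 19 mm behind it; z points along the fingers, y is the line along which they close (so a half turn about z gives the same grasp; the last joint's range is limited). The gripper opens to 87 mm and grips with 3 to 60 N. Pads are 19 mm wide; open, the fingers measure 117 mm over their backs; the gripper's body (75 mm by 190 mm) begins 51 mm behind the grasp point.
Start: joints at [82.368, 22.042, 0.453, 0, -68.411, -14.817], TCP at [0.239, 0.578, 0.223] pointing down, gripper open.
Joint ranges: [-179.83, 179.83], [-69.29, 118.12], [-61.27, 80.66], [-181.25, 117.63], [-171.15, -9.14], [-177.46, 177.46]. Speed limits (degrees/s): [159.86, 159.86, 180, 180, 180, 180].

### API

Orientations are given as a 3x3 rotation matrix whose columns are the frame's x, y, z axes.
In Python, from station import sense, cams, r gives the robot as it stands. The module is installed in compiled form; this text tells all that it offers.
- The arm moves only by the tool step_arm, never from a script. Its argument "targets" is text: rows parted by semicolons, each of 4 numbers parted by spaces: the shift along the tool's x, y, z in cm, then the turn about the tool's z in degrees. In form: x y z turn; .... A call has 1 to 12 rows; each row shifts and turns the commanded pose from where the row before left it, along the tool's axes as they then stand; what a row does not reach is not made up. A row lasts 1/12 s, in which the tool goes at most 41.7 mm and 7.16 degrees, less where a joint would pass 70% of its speed; a pose out of reach is approached as far as the arm can. A call with a gripper value outside its range is refused whole. "claw" is the finger opening in cm, from 0 to 8.7, set as the call begins (left out, the last holds). The fingers move at their own pace and stop on an object; the grip force is fixed at half the most. Time passes only in rows, so rows that do not move let the fingers close. It gives the time, the measured TCP pose, the force, the opening and the grip force at its end, in the units of the state.
- sense(): the state, without advancing time (a new reading comes with each control period).
- cams.capture(name): name is "side" or "top" or "wrist"; returns a dict with "frame" (400x640x3 uint8, blue, green, red), "vertical_fov" (degrees; the focal length in pixels is half the picture's height over the tangent of half this angle, whatever the lens; pixels are square), "cx", "cy" (the principal point, pixels), "eye" and "rotation" of the camera in the world; the wrist camera has in their place "tool_from_camera" (4x4, takes a point from camera to tool coordinates, whose origin is the TCP and whose axes are the flange's). Camera axes: x right, y down, z forward; pixel columns grow to the right and rows downward; lengths in m; the calibration is good to about 2 mm. The wrist camera is an equidistant fisheye: a pixel r from the principal point sees the ray r / f radians off the axis. A picture is of the moment at which its call begins: read the wrist's pose just before it. There is no depth.
- r.finish_job(): hands the job in; it is judged then, once.
The state is a dict: "time_s": time; "joints": joint angles; "joint_velocities": joint speeds; "effort": joint torques, N m; "tcp_pos": TCP position; "ee_rot": TCP orientation; "wrist_force": force on the tool from outside, world axes, zero at the start; "moment": the same for the moment, N m; "gripper_width": opening from 0.0 (shut) to 1.0 (fully open); "gripper_force": force on a finger pad.
Only numpy, scipy, OpenCV 4.12 (cv2) and the standard library are available. Lean on these libraries where they do the work, as an engineer would, in place of code of your own. Each camera call takes 0.05 s, during which the arm holds its last target. There are 200 camera calls.

### The job

The plywood tilt board is propped too steeply on its ratchet. Lift it by the bar at its top edge, up through the remaining notches and past the top until the pawl lets go, lower it gently until it lies flat on its rests, then raise it again, prop it in the second notch from the bottom and let go of it. Do not strain the board against its buffer, its ratchet or its rests, and leave the cup, the ferrule and the nozzle standing where they are.

Things in the scene. Friction and masses are not known exactly. Their poses are not given: they have to be found in the camera images.
- frame: Grey steel stand, fixed on the table. Origin on the table below the middle of the hinge axis (hinge axis along y at z = 55 mm); x from the hinge to the board's rising edge, z up. Base plate 12 mm thick, x -25 to 225, y -165 to 125 mm. On its -y side stands an arc-shaped ratchet plate up to 205 mm high.
- rest (a point): Middle between the two rubber-topped rests on the frame, at x = 165 mm, level with their tops at z = 49 mm (rests at y = -85 and 85). The flat board lies on them. They are sprung, 3 N/mm each (2.5 N more per mm at the bar). Axes as the frame.
- ratchet (a point): Middle of the toothed outer face of the ratchet arc on the frame's -y side (y = -145 mm, radius 163 mm about the hinge axis, five notches). Above the top notch a dark trip block with a sprung rubber-tipped buffer is clamped to the arc; its place differs each time by up to 0.08 rad either way, so it must be felt for.
- board: Plywood board 12 mm thick, 240 mm wide, hinged at its edge near the robot. Origin on the hinge axis at mid width; x along the board to the free edge (at 205 mm), z out of its upper face. It weighs 0.3 to 0.7 kg and sinks at about 0.3 rad/s when let go unpropped (damped hinge, 1.5 N m s/rad); let go just above a notch it sinks in. Lifting the bar slowly takes 1 to 5 N.
- pawl_pin (a point): Pin of the dark pawl with round counterweight on the board's -y side (board x = 190, y = -145 mm), outside the toothed arc. Its weight alone tips it into the teeth. Pushed over by the trip block it takes up to 0.5 s to tumble clear and stays clear while the board goes down; below a tilt of 0.1 it tumbles back within 1 s, ready to catch.
- board_tilt (a joint): Tilt of the board in rad: 0 flat on the rests, grows as the bar rises. Propped in notches 1 to 5 from the bottom it reads 0.15, 0.29, 0.43, 0.57, 0.71; raised, the pawl drops in by 0.05 above these. Starts in notch 3. The pawl is pushed over somewhere between 0.86 and 1.05, just after the buffer is touched (never below 0.84); if it is not, the board catches in notch 5 when lowered.
- bar (a point): Middle of the round steel bar handle: 12 mm thick, parallel to the hinge axis, 110 mm long between two side arms, 255 mm from the hinge axis in the board's plane, 44 mm clear of the board's edge; it can turn in the fingers. On the buffer it grows heavier by 0.7 N per mm of rise; the pawl goes over when it is 1 to 7 N heavier. 12 N heavier is strain (25 N on the buffer).
- cup: White plastic cup, 58 mm in diameter, 61 mm high, standing beside the frame on its +y side. Origin under its centre.
- flanged_ferrule: Pale flanged ferrule (short pipe with a wide foot), 50 mm in diameter, 30 mm high, standing on the +y side of the frame. Origin under its centre.
- nozzle: Pale nozzle, 32 mm in diameter at the foot, 67 mm high, standing on the -y side of the frame. Origin under its centre.

How it is judged:
By the outcome, as a careful person would: the job done as asked, in the order asked, and still so for the second after the job is handed in, with the robot touching nothing.
It also fails if it takes over 72 s, if anything falls off the work surface, if the arm or the gripper's body presses on something with over 40 N, if the wrist force passes 120 N, or if a joint passes its speed limit or range.

## Working session

There is one attempt and no reset: what is moved stays moved. The work goes in short steps, Python scripts to look and compute and a tool call to move; the robot and the scene stay as the last step left them, time stands still between calls to the robot, and variables do not carry over. Pictures are saved under pics/ and viewed, at most 10 in all, crops included, and the job is handed in when it is done.

Besides the shell and the picture viewer there is one more tool, called by a JSON object that holds its "op" and its "data", one argument or row to a line. step_arm: Moves the arm, as the interface text tells. Its arguments: {"type":"object","properties":{"targets":{"type":"string"},"claw":{"type":"number"}},"required":["targets"]}

```bash
mkdir -p pics; python3 - <<'E'
from station import sense,cams,r
import cv2,numpy as np,pickle
s=sense();print(s)
for n in("side","top"):
    c=cams.capture(n);pickle.dump(c,open(f"{n}.pkl","wb"));cv2.imwrite(f"pics/{n}0.png",c["frame"])
    print(n,{k:v for k,v in c.items() if k!="frame"})
E
```

```text
{'time_s': 0.0, 'joints': array([ 8.23674291e+01,  2.20907750e+01,  3.78851227e-01, -3.06159028e-02,
       -6.84102947e+01, -1.48163620e+01]), 'joint_velocities': array([ 0.09762915, -0.01680031, -0.01902292, -0.08771993, -0.03046758,
       -0.06632319]), 'effort': array([-1.04118921e-03, -3.90671253e+01,  1.87404495e+01,  4.21984747e+00,
        1.10208589e-02, -1.94187005e-04]), 'tcp_pos': array([0.23840799, 0.5770827 , 0.2214489 ]), 'ee_rot': array([[ 9.24144972e-01, -3.82041188e-01, -7.75770939e-04],
       [-3.82041970e-01, -9.24142704e-01, -2.04817253e-03],
       [ 6.55632128e-05,  2.18918540e-03, -9.99997602e-01]]), 'wrist_force': array([-0.54674545,  0.03859948,  0.24776654]), 'moment': array([ 0.01216445, -0.03650392,  0.02738537]), 'gripper_force': 0.0, 'gripper_width': 0.9994867878802343}
side {'vertical_fov': 54.43175903214526, 'cx': 317.2714355302313, 'cy': 199.62690446978013, 'eye': array([ 0.57880611, -0.77556503,  0.72765652]), 'rotation': array([[ 0.99652122,  0.05698992, -0.06080792],
       [ 0.08305175, -0.61852967,  0.78136001],
       [ 0.00691814, -0.78369203, -0.62111105]])}
top {'vertical_fov': 44.52927864407588, 'cx': 311.1871215394211, 'cy': 199.47185715361653, 'eye': array([0.32290629, 0.02543784, 1.20614032]), 'rotation': array([[ 0.01227175, -0.98836203,  0.15162422],
       [-0.99983654, -0.01011531,  0.0149855 ],
       [-0.01327737, -0.15178333, -0.98832461]])}
```

View pics/side0.png

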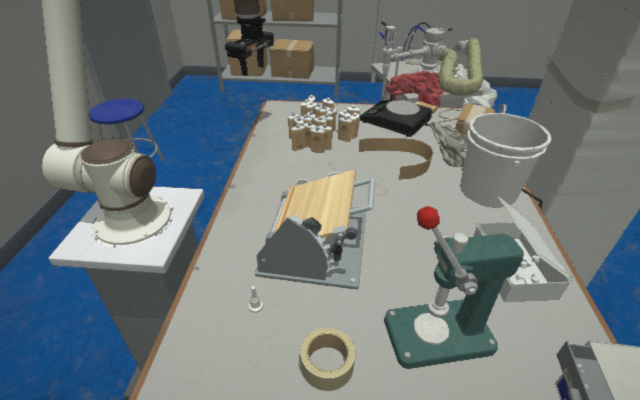

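View pics/top0.png

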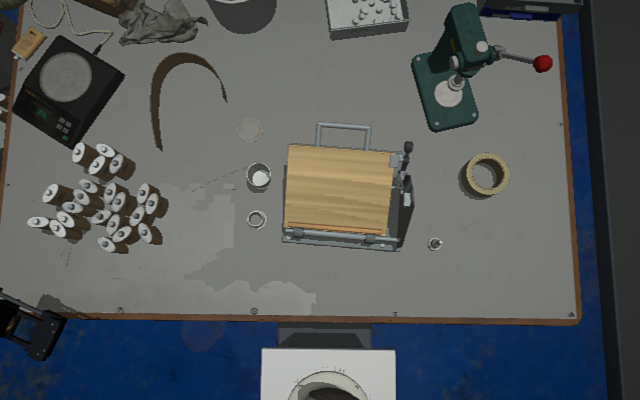

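The side view shows the stand around (310,240), with the bar at (372,180–205). The top view shows the board at (285–400,145–240), the bar at (318–370,124), the cup at (258,176), the ferrule at (257,219) and the nozzle at (435,243). I'll zoom in on both.

```bash
python3 - <<'E'
import cv2,pickle,numpy as np
t=pickle.load(open("top.pkl","rb"))["frame"][110:260,230:450]
s=pickle.load(open("side.pkl","rb"))["frame"][160:320,235:395]
t=cv2.resize(t,None,fx=3.6,fy=3.6,interpolation=cv2.INTER_CUBIC)
s=cv2.resize(s,None,fx=3.6,fy=3.6,interpolation=cv2.INTER_CUBIC)
cv2.imwrite("pics/tc.png",t);cv2.imwrite("pics/sc.png",s)
E
```

```text
(no output)
```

View pics/tc.png

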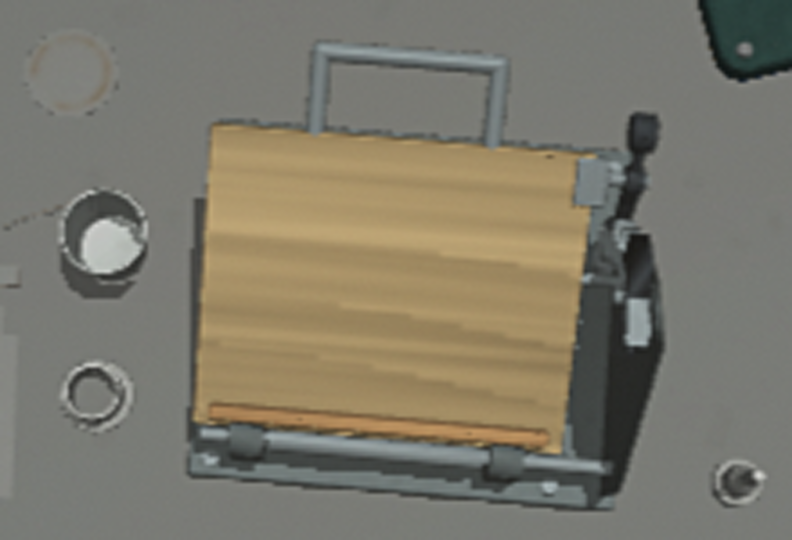

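View pics/sc.png

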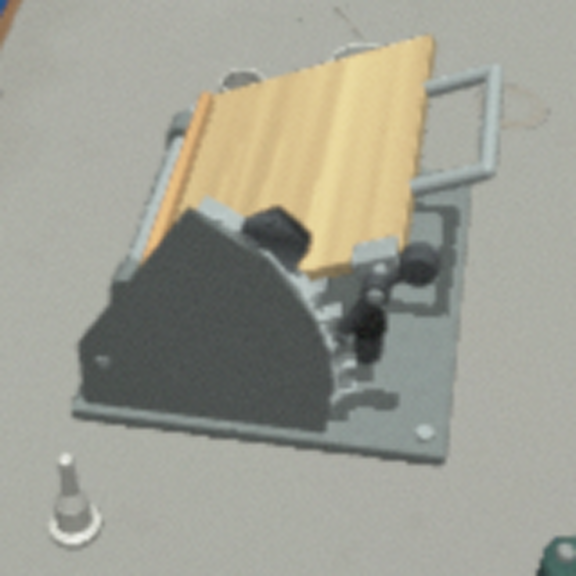

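```bash
cat > h.py <<'E'
import numpy as np,pickle,cv2
from scipy.optimize import least_squares
def proj(c,P):
    q=(P-c["eye"])@c["rotation"]; f=200/np.tan(np.radians(c["vertical_fov"]/2))
    return np.array([c["cx"]+f*q[...,0]/q[...,2],c["cy"]+f*q[...,1]/q[...,2]]).T
def w(p,X): 
    c,s=np.cos(p[2]),np.sin(p[2]); X=np.atleast_2d(X)
    return np.c_[p[0]+c*X[:,0]-s*X[:,1],p[1]+s*X[:,0]+c*X[:,1],X[:,2]]
def B(t,x,y,z): return [x*np.cos(t)-z*np.sin(t),y,.055+x*np.sin(t)+z*np.cos(t)]
E
python3 - <<'E'
from h import *
T=pickle.load(open("top.pkl","rb"));S=pickle.load(open("side.pkl","rb"))
t=.43
top=[(B(t,.255,0,0),(411,54)),(B(t,.205,.12,.006),(212,123)),([-.025,.125,.006],(188,474)),([-.025,-.165,.006],(612,509))]
sd=[(B(t,.255,0,0),(493,122)),(B(t,.205,.12,.006),(432,37)),([.225,-.165,.012],(445,452)),([-.025,-.165,.012],(73,400))]
def res(p):
    r=[]
    for c,L,o in((T,top,(230,110)),(S,sd,(235,160))):
        r.append(proj(c,w(p,[a for a,_ in L]))-(np.array([b for _,b in L])/3.6+o))
    return np.vstack(r).ravel()
f=least_squares(res,[.35,0,0],loss="soft_l1");p=f.x
print(p,np.degrees(p[2]));print(f.fun.reshape(-1,2).round(1))
np.save("p.npy",p)
for a in(0,.29,.43,.8,1.05):print(a,w(p,B(a,.255,0,0)))
E
```

```text
[ 0.41907614 -0.01192105 -0.07330694] -4.200178163785111
[[-0.4  0.2]
 [-0.6 -0.5]
 [-0.4 -0.7]
 [-0.  -0.4]
 [-0.7 -0.1]
 [-0.1 -0.7]
 [ 0.2  2.3]
 [-1.5  3.3]]
0 [[ 0.67339127 -0.03059758  0.055     ]]
0.29 [[ 0.66277206 -0.02981772  0.12791782]]
0.43 [[ 0.65023989 -0.02889738  0.16130205]]
0.8 [[ 0.5962592  -0.02493311  0.2379258 ]]
1.05 [[ 0.54561599 -0.02121395  0.27619292]]
```

{"op": "step_arm", "data": {
  "targets": "0 0 -0.7 5.975; 0 0 -0.7 5.975; 0 0 -0.7 5.975; 0 0 -0.7 5.975; 0 0 -0.7 5.975; 0 0 -0.7 5.975; 0 0 -0.7 5.975; 0 0 -0.7 5.975; 0 0 -0.7 5.975; 0 0 -0.7 5.975; 0 0 -0.7 5.975; 0 0 -0.7 5.975",
  "claw": 3.6
}}

```text
time_s: 1.1
tcp_pos: [0.2385, 0.5774, 0.3062]
ee_rot: [[-0.078, -0.997, -0.0], [-0.997, 0.078, -0.001], [0.001, 0.0, -1.0]]
wrist_force: [0.2, 0.3, 0.0]
gripper_width: 0.416
gripper_force: 0.0
```

```bash
cat > where.py <<'E'
from h import *
from station import sense
s=sense();p=np.load("p.npy")
R=s["ee_rot"];g=s["tcp_pos"]-.019*R[:,2]*-1*-1
c,q=np.cos(p[2]),np.sin(p[2])
d=s["tcp_pos"][:2]-p[:2]
fx=c*d[0]+q*d[1];fy=-q*d[0]+c*d[1];z=s["tcp_pos"][2]+.019
F=s["wrist_force"]
print("t",s["time_s"],"grasp frame xyz mm",np.round([fx*1e3,fy*1e3,z*1e3],1),"tilt",np.arctan2(z-.055,fx).round(3),"rad",np.hypot(fx,z-.055).round(4),"Fframe",np.round([c*F[0]+q*F[1],-q*F[0]+c*F[1],F[2]],2),"w",s["gripper_width"],s["gripper_force"],"yaw",np.degrees(np.arctan2(R[1,1],R[0,1])))
E
python3 where.py
```

```text
t 1.1 grasp frame xyz mm [-223.3  574.5  325.2] tilt 2.261 rad 0.3505 Fframe [0.18 0.36 0.03] w 0.4162488453169695 0.0 yaw 175.55179094753157
```

{"op": "step_arm", "data": {
  "targets": "2.394 -1.896 0 0; 2.394 -1.896 0 0; 2.394 -1.896 0 0; 2.394 -1.896 0 0; 2.394 -1.896 0 0; 2.394 -1.896 0 0; 2.394 -1.896 0 0; 2.394 -1.896 0 0; 2.394 -1.896 0 0; 2.394 -1.896 0 0; 2.394 -1.896 0 0; 2.394 -1.896 0 0"
}}

```text
time_s: 2.1
tcp_pos: [0.4451, 0.2731, 0.3062]
ee_rot: [[-0.072, -0.997, -0.001], [-0.997, 0.072, -0.0], [0.0, 0.001, -1.0]]
wrist_force: [-0.5, 1.0, -0.1]
gripper_width: 0.415
gripper_force: 0.0
```

{"op": "step_arm", "data": {
  "targets": "2.394 -1.896 0.5 0; 2.394 -1.896 0.5 0; 2.394 -1.896 0.5 0; 2.394 -1.896 0.5 0; 2.394 -1.896 0.5 0; 2.394 -1.896 0.5 0; 2.394 -1.896 0.5 0; 2.394 -1.896 0.5 0; 2.394 -1.896 0.5 0; 2.394 -1.896 0.5 0; 2.394 -1.896 0.5 0; 2.394 -1.896 0.5 0"
}}

```text
time_s: 3.1
tcp_pos: [0.6513, -0.0297, 0.2456]
ee_rot: [[-0.072, -0.997, -0.001], [-0.997, 0.072, 0.0], [0.0, 0.001, -1.0]]
wrist_force: [0.0, 0.3, 0.4]
gripper_width: 0.413
gripper_force: 0.0
```

{"op": "step_arm", "data": {
  "targets": "0 0 0.4 0; 0 0 0.4 0; 0 0 0 0"
}}

```text
time_s: 3.35
tcp_pos: [0.6499, -0.0282, 0.2368]
ee_rot: [[-0.073, -0.997, -0.003], [-0.997, 0.073, 0.0], [0.0, 0.003, -1.0]]
wrist_force: [-0.4, 0.5, -0.2]
gripper_width: 0.411
gripper_force: 0.0
```

```bash
python3 where.py; python3 - <<'E'
from station import cams
import cv2
f=cams.capture("wrist")["frame"];cv2.imwrite("pics/w1.png",f)
E
```

```text
t 3.35 grasp frame xyz mm [231.4   0.7 255.8] tilt 0.715 rad 0.3064 Fframe [-0.45  0.51 -0.18] w 0.4109899275769021 0.0 yaw 175.82221240714136
```

View pics/w1.png

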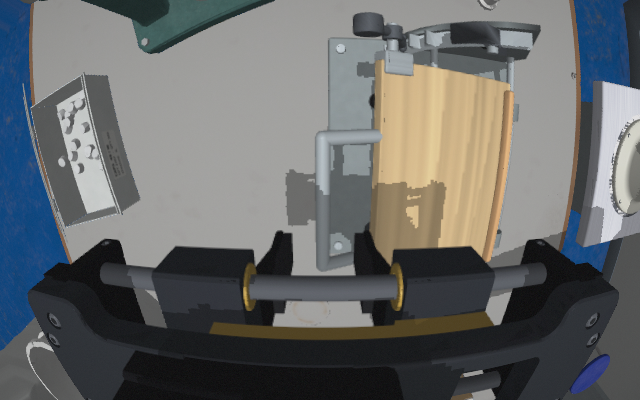

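The wrist view shows the bar at column 323, from row 135 to 265, centred between the fingertips at columns 290 and 357. I'm going straight down and closing.

{"op": "step_arm", "data": {
  "targets": "0 0 0.8 0; 0 0 0.9 0; 0 0 0.9 0; 0 0 0.9 0; 0 0 0.9 0; 0 0 0.9 0; 0 0 0.9 0; 0 0 0.9 0; 0 0 0.8 0; 0 0 0.7 0; 0 0 0.5 0; 0 0 0.3 0"
}}

```text
time_s: 4.4
tcp_pos: [0.6507, -0.0284, 0.1436]
ee_rot: [[-0.072, -0.997, -0.001], [-0.997, 0.072, -0.0], [0.0, 0.001, -1.0]]
wrist_force: [-0.3, 0.3, 0.3]
gripper_width: 0.413
gripper_force: 0.0
```

{"op": "step_arm", "data": {
  "targets": "0 0 0.1 0; 0 0 0 0; 0 0 0 0; 0 0 0 0; 0 0 0 0; 0 0 0 0",
  "claw": 0.6
}}

```text
time_s: 4.9
tcp_pos: [0.6501, -0.0283, 0.1438]
ee_rot: [[-0.072, -0.997, -0.001], [-0.997, 0.072, 0.0], [-0.0, 0.001, -1.0]]
wrist_force: [-2.8, 0.9, 2.8]
gripper_width: 0.125
gripper_force: 30.0
```

```bash
python3 where.py
```

```text
t 4.9 grasp frame xyz mm [231.6   0.6 162.8] tilt 0.436 rad 0.2555 Fframe [-2.89  0.67  2.77] w 0.12509027610809714 30.001766681671143 yaw 175.84245049814535
```

```bash
cat > arc.py <<'E'
import sys,numpy as np
v=[float(a) for a in sys.argv[1:]]  # tilts
for a,b in zip(v[::3],v[1::3]): pass
a,b,n=v[0],v[1],int(v[2]);t=np.linspace(a,b,n+1)
print("; ".join(f"0 {-25.5*(np.cos(y)-np.cos(x)):.2f} {-25.5*(np.sin(y)-np.sin(x)):.2f} 0" for x,y in zip(t,t[1:])))
E
python3 arc.py .436 .82 12
```

```text
0 0.36 -0.73 0; 0 0.38 -0.72 0; 0 0.40 -0.71 0; 0 0.43 -0.70 0; 0 0.45 -0.68 0; 0 0.47 -0.67 0; 0 0.49 -0.65 0; 0 0.51 -0.64 0; 0 0.53 -0.62 0; 0 0.55 -0.60 0; 0 0.57 -0.58 0; 0 0.59 -0.57 0
```

{"op": "step_arm", "data": {
  "targets": "0 0.36 -0.73 0; 0 0.38 -0.72 0; 0 0.40 -0.71 0; 0 0.43 -0.70 0; 0 0.45 -0.68 0; 0 0.47 -0.67 0; 0 0.49 -0.65 0; 0 0.51 -0.64 0; 0 0.53 -0.62 0; 0 0.55 -0.60 0; 0 0.57 -0.58 0; 0 0.59 -0.57 0"
}}

```text
time_s: 5.9
tcp_pos: [0.5945, -0.0241, 0.224]
ee_rot: [[-0.072, -0.997, 0.004], [-0.997, 0.072, 0.0], [-0.0, -0.004, -1.0]]
wrist_force: [5.0, -0.5, -3.1]
gripper_width: 0.128
gripper_force: 30.0
```

{"op": "step_arm", "data": {
  "targets": "0 0 0 0; 0 0 0 0; 0 0 0 0; 0 0 0 0"
}}

```text
time_s: 6.23
tcp_pos: [0.5952, -0.0242, 0.2233]
ee_rot: [[-0.072, -0.997, 0.004], [-0.997, 0.072, -0.0], [-0.0, -0.004, -1.0]]
wrist_force: [6.1, 0.6, 2.0]
gripper_width: 0.122
gripper_force: 30.0
```

```bash
python3 where.py;python3 arc.py .82 1.06 48
```

```text
t 6.2333 grasp frame xyz mm [176.5   0.7 242.3] tilt 0.815 rad 0.2574 Fframe [6.04 1.   1.95] w 0.12209226702109649 30.003774762153625 yaw 175.87933621364314
0 0.09 -0.09 0; 0 0.09 -0.09 0; 0 0.09 -0.09 0; 0 0.09 -0.09 0; 0 0.10 -0.08 0; 0 0.10 -0.08 0; 0 0.10 -0.08 0; 0 0.10 -0.08 0; 0 0.10 -0.08 0; 0 0.10 -0.08 0; 0 0.10 -0.08 0; 0 0.10 -0.08 0; 0 0.10 -0.08 0; 0 0.10 -0.08 0; 0 0.10 -0.08 0; 0 0.10 -0.08 0; 0 0.10 -0.08 0; 0 0.10 -0.08 0; 0 0.10 -0.08 0; 0 0.10 -0.08 0; 0 0.10 -0.08 0; 0 0.10 -0.08 0; 0 0.10 -0.08 0; 0 0.10 -0.08 0; 0 0.10 -0.07 0; 0 0.10 -0.07 0; 0 0.10 -0.07 0; 0 0.10 -0.07 0; 0 0.10 -0.07 0; 0 0.10 -0.07 0; 0 0.11 -0.07 0; 0 0.11 -0.07 0; 0 0.11 -0.07 0; 0 0.11 -0.07 0; 0 0.11 -0.07 0; 0 0.11 -0.07 0; 0 0.11 -0.07 0; 0 0.11 -0.07 0; 0 0.11 -0.07 0; 0 0.11 -0.07 0; 0 0.11 -0.07 0; 0 0.11 -0.07 0; 0 0.11 -0.07 0; 0 0.11 -0.06 0; 0 0.11 -0.06 0; 0 0.11 -0.06 0; 0 0.11 -0.06 0; 0 0.11 -0.06 0
```

```bash
cat >> where.py <<'E'
t=np.arctan2(z-.055,fx);X=c*F[0]+q*F[1]
print("Ftan",(-X*np.sin(t)+F[2]*np.cos(t)).round(2),"Frad",(X*np.cos(t)+F[2]*np.sin(t)).round(2))
E
```

{"op": "step_arm", "data": {
  "targets": "0 0.06 -0.12 0; 0 0.06 -0.12 0; 0 0.09 -0.09 0; 0 0.09 -0.09 0; 0 0.1 -0.08 0; 0 0 0 0; 0 0 0 0; 0 0 0 0"
}}

```text
time_s: 6.9
tcp_pos: [0.5907, -0.0239, 0.2277]
ee_rot: [[-0.072, -0.997, 0.002], [-0.997, 0.072, -0.0], [-0.0, -0.002, -1.0]]
wrist_force: [5.3, -1.2, 1.0]
gripper_width: 0.124
gripper_force: 30.0
```

```bash
python3 where.py
```

```text
t 6.9 grasp frame xyz mm [172.    0.6 246.7] tilt 0.839 rad 0.2576 Fframe [ 5.38 -0.85  1.01] w 0.12388958395614662 30.003022849559784 yaw 175.8634661695379
Ftan -3.33 Frad 4.35
```

{"op": "step_arm", "data": {
  "targets": "0 0.08 -0.1 0; 0 0.08 -0.1 0; 0 0.09 -0.08 0; 0 0.1 -0.08 0; 0 0.1 -0.08 0; 0 0 0 0; 0 0 0 0; 0 0 0 0"
}}

```text
time_s: 7.57
tcp_pos: [0.586, -0.0235, 0.232]
ee_rot: [[-0.072, -0.997, 0.001], [-0.997, 0.072, 0.0], [-0.0, -0.001, -1.0]]
wrist_force: [5.0, -0.2, 1.2]
gripper_width: 0.127
gripper_force: 30.0
```

```bash
python3 where.py
```

```text
t 7.5667 grasp frame xyz mm [167.3   0.7 251. ] tilt 0.864 rad 0.2577 Fframe [4.99 0.14 1.21] w 0.12717619464952787 30.003049671649933 yaw 175.86347824755188
Ftan -3.01 Frad 4.16
```

{"op": "step_arm", "data": {
  "targets": "0 0.09 -0.09 0; 0 0.1 -0.08 0; 0 0.1 -0.08 0; 0 0.1 -0.08 0; 0 0.1 -0.08 0; 0 0 0 0; 0 0 0 0; 0 0 0 0"
}}

```text
time_s: 8.23
tcp_pos: [0.5813, -0.0232, 0.2361]
ee_rot: [[-0.072, -0.997, 0.002], [-0.997, 0.072, -0.0], [-0.0, -0.002, -1.0]]
wrist_force: [6.0, 0.3, 0.6]
gripper_width: 0.123
gripper_force: 30.0
```

```bash
python3 where.py
```

```text
t 8.2333 grasp frame xyz mm [162.6   0.7 255.1] tilt 0.888 rad 0.2579 Fframe [5.96 0.75 0.59] w 0.12309745197824927 30.002920925617218 yaw 175.86546700820517
Ftan -4.25 Frad 4.22
```

{"op": "step_arm", "data": {
  "targets": "0 0.1 -0.08 0; 0 0.1 -0.08 0; 0 0.1 -0.08 0; 0 0 0 0; 0 0 0 0; 0 0 0 0"
}}

```text
time_s: 8.73
tcp_pos: [0.5787, -0.023, 0.2384]
ee_rot: [[-0.072, -0.997, 0.003], [-0.997, 0.072, -0.0], [-0.0, -0.003, -1.0]]
wrist_force: [6.6, 0.7, 0.4]
gripper_width: 0.125
gripper_force: 30.0
```

```bash
python3 where.py
```

```text
t 8.7333 grasp frame xyz mm [160.    0.6 257.4] tilt 0.902 rad 0.258 Fframe [6.56 1.14 0.36] w 0.12529850806543869 30.00274747610092 yaw 175.86047686287256
Ftan -4.92 Frad 4.35
```

{"op": "step_arm", "data": {
  "targets": "0 0.1 -0.08 0; 0 0.1 -0.08 0; 0 0.1 -0.08 0; 0 0.1 -0.08 0; 0 0 0 0; 0 0 0 0; 0 0 0 0"
}}

```text
time_s: 9.32
tcp_pos: [0.5752, -0.0227, 0.2413]
ee_rot: [[-0.072, -0.997, 0.004], [-0.997, 0.072, 0.0], [-0.0, -0.004, -1.0]]
wrist_force: [9.3, -1.0, -2.6]
gripper_width: 0.125
gripper_force: 30.0
```

```bash
python3 where.py
```

```text
t 9.3167 grasp frame xyz mm [156.5   0.7 260.3] tilt 0.919 rad 0.2581 Fframe [ 9.34 -0.28 -2.6 ] w 0.12452645066927079 30.00241756439209 yaw 175.85677572063824
Ftan -9.0 Frad 3.6
```

{"op": "step_arm", "data": {
  "targets": "0 0.1 -0.08 0; 0 0.1 -0.08 0; 0 0 0 0; 0 0 0 0; 0 0 0 0"
}}

```text
time_s: 9.73
tcp_pos: [0.5735, -0.0226, 0.2428]
ee_rot: [[-0.072, -0.997, 0.004], [-0.997, 0.072, 0.0], [-0.0, -0.004, -1.0]]
wrist_force: [8.7, -1.4, -2.5]
gripper_width: 0.126
gripper_force: 30.0
```

```bash
python3 where.py; python3 - <<'E'
from station import cams
import cv2
f=cams.capture("side")["frame"][150:300,240:400];cv2.imwrite("pics/s2.png",cv2.resize(f,None,fx=3.6,fy=3.6,interpolation=cv2.INTER_CUBIC))
E
```

```text
t 9.7333 grasp frame xyz mm [154.7   0.7 261.8] tilt 0.928 rad 0.2583 Fframe [ 8.8  -0.78 -2.47] w 0.12618764549465605 30.002359449863434 yaw 175.85526277784274
Ftan -8.53 Frad 3.3
```

View pics/s2.png

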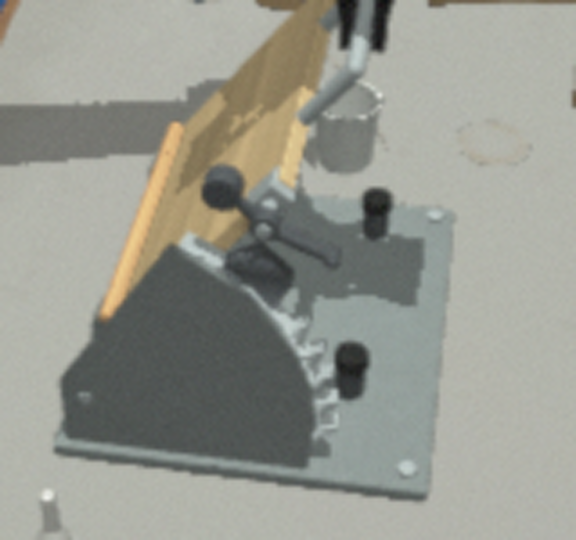

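The crop shows the pawl tipped over: its counterweight is at (222,187) on the inner side and its nose at (335,258), pointing away from the arc. I'm lowering now.

```bash
python3 arc.py .928 .68 12;echo; python3 arc.py .68 .32 12;
```

```text
0 -0.42 0.32 0; 0 -0.41 0.33 0; 0 -0.40 0.34 0; 0 -0.40 0.35 0; 0 -0.39 0.35 0; 0 -0.38 0.36 0; 0 -0.38 0.37 0; 0 -0.37 0.38 0; 0 -0.36 0.38 0; 0 -0.35 0.39 0; 0 -0.34 0.40 0; 0 -0.34 0.41 0

0 -0.47 0.60 0; 0 -0.45 0.62 0; 0 -0.44 0.63 0; 0 -0.42 0.64 0; 0 -0.40 0.65 0; 0 -0.38 0.67 0; 0 -0.36 0.68 0; 0 -0.34 0.69 0; 0 -0.32 0.70 0; 0 -0.29 0.71 0; 0 -0.27 0.71 0; 0 -0.25 0.72 0
```

{"op": "step_arm", "data": {
  "targets": "0 -0.42 0.32 0; 0 -0.41 0.33 0; 0 -0.40 0.34 0; 0 -0.40 0.35 0; 0 -0.39 0.35 0; 0 -0.38 0.36 0; 0 -0.38 0.37 0; 0 -0.37 0.38 0; 0 -0.36 0.38 0; 0 -0.35 0.39 0; 0 -0.34 0.40 0; 0 0 0 0"
}}

```text
time_s: 10.78
tcp_pos: [0.6145, -0.0257, 0.2023]
ee_rot: [[-0.072, -0.997, 0.001], [-0.997, 0.072, -0.0], [0.0, -0.001, -1.0]]
wrist_force: [6.4, 0.6, 3.6]
gripper_width: 0.124
gripper_force: 30.0
```

```bash
python3 where.py
```

```text
t 10.7833 grasp frame xyz mm [195.9   0.6 221.3] tilt 0.704 rad 0.257 Fframe [6.38 1.05 3.56] w 0.1236174320547767 29.99634325504303 yaw 175.85537231785537
Ftan -1.41 Frad 7.16
```

{"op": "step_arm", "data": {
  "targets": "0 -0.2 0.24 0; 0 0 0 0; 0 0 0 0; 0 0 0 0"
}}

```text
time_s: 11.12
tcp_pos: [0.616, -0.0258, 0.2004]
ee_rot: [[-0.072, -0.997, 0.001], [-0.997, 0.072, -0.0], [-0.0, -0.001, -1.0]]
wrist_force: [6.7, -0.2, 3.1]
gripper_width: 0.126
gripper_force: 30.0
```

```bash
python3 where.py;  python3 arc.py .69 .32 12
```

```text
t 11.1167 grasp frame xyz mm [197.5   0.6 219.4] tilt 0.694 rad 0.2569 Fframe [6.74 0.32 3.08] w 0.12573364711053212 29.996455013751984 yaw 175.85392268069023
Ftan -1.95 Frad 7.15
0 -0.49 0.61 0; 0 -0.47 0.63 0; 0 -0.45 0.64 0; 0 -0.43 0.66 0; 0 -0.41 0.67 0; 0 -0.39 0.68 0; 0 -0.37 0.69 0; 0 -0.35 0.70 0; 0 -0.33 0.72 0; 0 -0.30 0.73 0; 0 -0.28 0.73 0; 0 -0.26 0.74 0
```

{"op": "step_arm", "data": {
  "targets": "0 -0.57 0.53 0; 0 -0.47 0.63 0; 0 -0.45 0.64 0; 0 -0.43 0.66 0; 0 -0.41 0.67 0; 0 -0.39 0.68 0; 0 -0.37 0.69 0; 0 -0.35 0.70 0; 0 -0.33 0.72 0; 0 -0.30 0.73 0; 0 -0.28 0.73 0; 0 0 0 0"
}}

```text
time_s: 12.12
tcp_pos: [0.6583, -0.029, 0.1244]
ee_rot: [[-0.073, -0.997, -0.003], [-0.997, 0.073, -0.0], [0.0, 0.003, -1.0]]
wrist_force: [0.9, 1.4, -3.1]
gripper_width: 0.13
gripper_force: 30.0
```

```bash
python3 where.py;  python3 arc.py .34 .05 12
```

```text
t 12.1167 grasp frame xyz mm [239.8   0.4 143.4] tilt 0.353 rad 0.2556 Fframe [ 0.79  1.49 -3.14] w 0.12959950628814804 30.000824332237244 yaw 175.82110994905898
Ftan -3.22 Frad -0.35
0 -0.20 0.58 0; 0 -0.18 0.59 0; 0 -0.17 0.59 0; 0 -0.16 0.60 0; 0 -0.14 0.60 0; 0 -0.13 0.60 0; 0 -0.11 0.61 0; 0 -0.10 0.61 0; 0 -0.08 0.61 0; 0 -0.07 0.61 0; 0 -0.05 0.61 0; 0 -0.04 0.62 0
```

Forces look healthy. I'm continuing down to a tilt of about 0.06.

{"op": "step_arm", "data": {
  "targets": "0 -0.20 0.58 0; 0 -0.18 0.59 0; 0 -0.17 0.59 0; 0 -0.16 0.60 0; 0 -0.14 0.60 0; 0 -0.13 0.60 0; 0 -0.11 0.61 0; 0 -0.10 0.61 0; 0 -0.08 0.61 0; 0 -0.07 0.61 0; 0 -0.05 0.61 0; 0 -0.04 0.5 0"
}}

```text
time_s: 13.12
tcp_pos: [0.6728, -0.0301, 0.0551]
ee_rot: [[-0.072, -0.997, -0.001], [-0.997, 0.072, -0.0], [0.0, 0.001, -1.0]]
wrist_force: [-2.3, 1.0, -0.2]
gripper_width: 0.125
gripper_force: 30.0
```

{"op": "step_arm", "data": {
  "targets": "0 0 0.1 0; 0 0 0 0; 0 0 0 0; 0 0 0 0"
}}

```text
time_s: 13.45
tcp_pos: [0.6729, -0.0301, 0.0548]
ee_rot: [[-0.073, -0.997, -0.0], [-0.997, 0.073, 0.0], [-0.0, 0.0, -1.0]]
wrist_force: [-2.6, -0.6, -3.2]
gripper_width: 0.131
gripper_force: 30.0
```

```bash
python3 where.py
```

```text
t 13.45 grasp frame xyz mm [254.4   0.5  73.8] tilt 0.074 rad 0.2551 Fframe [-2.58 -0.78 -3.23] w 0.13125263823348882 30.00200629234314 yaw 175.83805400874374
Ftan -3.03 Frad -2.81
```

{"op": "step_arm", "data": {
  "targets": "0 -0.02 0.2 0; 0 -0.02 0.2 0; 0 -0.01 0.2 0; 0 0 0.2 0; 0 0 0.2 0; 0 0 0.2 0; 0 0 0.15 0; 0 0 0.1 0; 0 0 0 0; 0 0 0 0; 0 0 0 0"
}}

```text
time_s: 14.37
tcp_pos: [0.6733, -0.03, 0.0405]
ee_rot: [[-0.072, -0.997, -0.0], [-0.997, 0.072, -0.0], [0.0, 0.0, -1.0]]
wrist_force: [-4.3, -1.4, -1.7]
gripper_width: 0.123
gripper_force: 30.0
```

```bash
python3 where.py
```

```text
t 14.3667 grasp frame xyz mm [254.9   0.5  59.5] tilt 0.018 rad 0.2549 Fframe [-4.23 -1.72 -1.72] w 0.12292287708668029 30.002021491527557 yaw 175.85034550295956
Ftan -1.65 Frad -4.26
```

{"op": "step_arm", "data": {
  "targets": "0 0 0.1 0; 0 0 0.1 0; 0 0 0 0; 0 0 0 0"
}}

```text
time_s: 14.7
tcp_pos: [0.6733, -0.0301, 0.0392]
ee_rot: [[-0.072, -0.997, -0.0], [-0.997, 0.072, -0.0], [0.0, 0.0, -1.0]]
wrist_force: [-5.3, -0.6, 1.6]
gripper_width: 0.126
gripper_force: 30.0
```

```bash
python3 where.py
```

```text
t 14.7 grasp frame xyz mm [254.9   0.5  58.2] tilt 0.013 rad 0.2549 Fframe [-5.27 -0.95  1.59] w 0.1261736714313121 30.003534257411957 yaw 175.86347039516514
Ftan 1.66 Frad -5.25
```

The board is on its rests. I'll open the fingers so it lies freely while the pawl tumbles back, then grip again.

{"op": "step_arm", "data": {
  "targets": "0 0 0 0; 0 0 0 0; 0 0 0 0; 0 0 0 0; 0 0 0 0; 0 0 0 0; 0 0 0 0; 0 0 0 0; 0 0 0 0; 0 0 0 0; 0 0 0 0; 0 0 0 0",
  "claw": 2.6
}}

```text
time_s: 15.7
tcp_pos: [0.6735, -0.03, 0.0384]
ee_rot: [[-0.072, -0.997, 0.0], [-0.997, 0.072, 0.0], [-0.0, -0.0, -1.0]]
wrist_force: [-0.1, -0.2, 0.5]
gripper_width: 0.294
gripper_force: 0.0
```

```bash
python3 where.py; python3 - <<'E'
from station import cams
import cv2
f=cams.capture("side")["frame"][150:300,240:400];cv2.imwrite("pics/s3.png",cv2.resize(f,None,fx=3.6,fy=3.6,interpolation=cv2.INTER_CUBIC))
E
```

```text
t 15.7 grasp frame xyz mm [255.    0.6  57.4] tilt 0.009 rad 0.255 Fframe [-0.08 -0.19  0.53] w 0.2942648860091662 0.0 yaw 175.85007705010696
Ftan 0.54 Frad -0.08
```

View pics/s3.png

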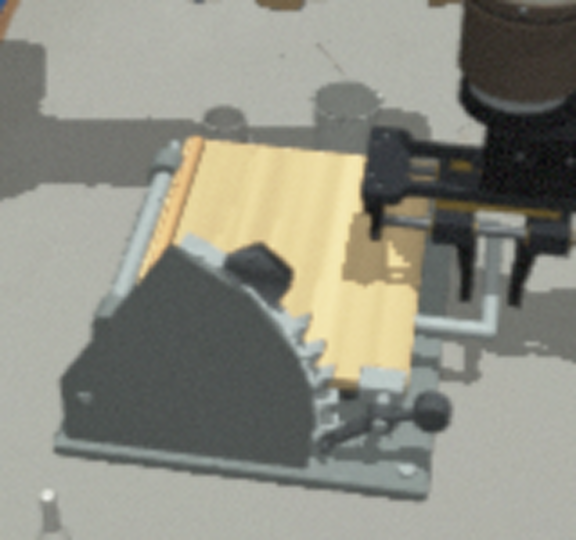

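The crop shows the board flat on its rests, with the pawl back: counterweight outside at (432,412), nose to the teeth at (322,440). I'm gripping again and raising.

{"op": "step_arm", "data": {
  "targets": "0 0 0.2 0; 0 0 0 0; 0 0 0 0; 0 0 0 0; 0 0 0 0; 0 0 0 0; 0 0 0 0",
  "claw": 0.6
}}

```text
time_s: 16.33
tcp_pos: [0.6732, -0.03, 0.0363]
ee_rot: [[-0.072, -0.997, -0.001], [-0.997, 0.072, -0.0], [0.0, 0.001, -1.0]]
wrist_force: [-0.2, 0.9, -1.3]
gripper_width: 0.131
gripper_force: 30.0
```

```bash
python3 where.py; python3 arc.py 0 .35 18
```

```text
t 16.3333 grasp frame xyz mm [254.8   0.6  55.3] tilt 0.001 rad 0.2548 Fframe [-0.22  0.88 -1.25] w 0.13081415607864383 29.999848902225494 yaw 175.84587843524085
Ftan -1.25 Frad -0.22
0 0.00 -0.50 0; 0 0.01 -0.50 0; 0 0.02 -0.50 0; 0 0.03 -0.49 0; 0 0.04 -0.49 0; 0 0.05 -0.49 0; 0 0.06 -0.49 0; 0 0.07 -0.49 0; 0 0.08 -0.49 0; 0 0.09 -0.49 0; 0 0.10 -0.49 0; 0 0.11 -0.48 0; 0 0.12 -0.48 0; 0 0.13 -0.48 0; 0 0.14 -0.48 0; 0 0.15 -0.47 0; 0 0.16 -0.47 0; 0 0.17 -0.47 0
```

{"op": "step_arm", "data": {
  "targets": "0 0.00 -0.50 0; 0 0.01 -0.50 0; 0 0.02 -0.50 0; 0 0.03 -0.49 0; 0 0.04 -0.49 0; 0 0.05 -0.49 0; 0 0.06 -0.49 0; 0 0.07 -0.49 0; 0 0.08 -0.49 0; 0 0.09 -0.49 0; 0 0.10 -0.49 0; 0 0.11 -0.48 0"
}}

```text
time_s: 17.33
tcp_pos: [0.6666, -0.0295, 0.0959]
ee_rot: [[-0.072, -0.997, -0.0], [-0.997, 0.072, 0.0], [-0.0, 0.0, -1.0]]
wrist_force: [0.6, 1.1, -5.2]
gripper_width: 0.125
gripper_force: 30.0
```

{"op": "step_arm", "data": {
  "targets": "0 0.12 -0.48 0; 0 0.13 -0.48 0; 0 0.14 -0.48 0; 0 0.15 -0.47 0; 0 0.16 -0.47 0; 0 0.17 -0.47 0; 0 0.1 -0.25 0; 0 0 0 0; 0 0 0 0; 0 0 0 0; 0 0 0 0; 0 0 0 0"
}}

```text
time_s: 18.33
tcp_pos: [0.6577, -0.0288, 0.1266]
ee_rot: [[-0.072, -0.997, 0.001], [-0.997, 0.072, -0.0], [0.0, -0.001, -1.0]]
wrist_force: [0.9, -1.4, -3.7]
gripper_width: 0.129
gripper_force: 30.0
```

```bash
python3 where.py; python3 arc.py .36 .3 12
```

```text
t 18.3333 grasp frame xyz mm [239.2   0.6 145.6] tilt 0.362 rad 0.2558 Fframe [ 1.03 -1.3  -3.75] w 0.12894828505397263 30.002321004867554 yaw 175.85997442320482
Ftan -3.87 Frad -0.37
0 -0.04 0.12 0; 0 -0.04 0.12 0; 0 -0.04 0.12 0; 0 -0.04 0.12 0; 0 -0.04 0.12 0; 0 -0.04 0.12 0; 0 -0.04 0.12 0; 0 -0.04 0.12 0; 0 -0.04 0.12 0; 0 -0.04 0.12 0; 0 -0.04 0.12 0; 0 -0.04 0.12 0
```

{"op": "step_arm", "data": {
  "targets": "0 -0.06 0.18 0; 0 -0.06 0.18 0; 0 -0.06 0.18 0; 0 -0.06 0.18 0; 0 -0.06 0.18 0; 0 -0.06 0.18 0; 0 -0.06 0.18 0; 0 -0.06 0.18 0; 0 0 0.08 0; 0 0 0 0; 0 0 0 0; 0 0 0 0"
}}

```text
time_s: 19.33
tcp_pos: [0.6626, -0.0292, 0.1119]
ee_rot: [[-0.072, -0.997, 0.002], [-0.997, 0.072, -0.0], [-0.0, -0.002, -1.0]]
wrist_force: [3.6, -0.4, 1.4]
gripper_width: 0.127
gripper_force: 30.0
```

```bash
python3 where.py
```

```text
t 19.3333 grasp frame xyz mm [244.1   0.6 130.9] tilt 0.302 rad 0.2556 Fframe [ 3.6  -0.16  1.36] w 0.12706623512406176 30.003340244293213 yaw 175.86462535323056
Ftan 0.23 Frad 3.84
```

The load has vanished at the notch, so the board is propped. I'm opening the fingers and retreating straight up.

{"op": "step_arm", "data": {
  "targets": "0 0 0 0; 0 0 0 0; 0 0 0 0; 0 0 0 0; 0 0 0 0; 0 0 0 0",
  "claw": 3.6
}}

```text
time_s: 19.83
tcp_pos: [0.6615, -0.0291, 0.1109]
ee_rot: [[-0.072, -0.997, -0.001], [-0.997, 0.072, -0.0], [0.0, 0.001, -1.0]]
wrist_force: [0.3, 0.0, 0.6]
gripper_width: 0.399
gripper_force: 0.0
```

{"op": "step_arm", "data": {
  "targets": "0 0 -0.5 0; 0 0 -1 0; 0 0 -1 0; 0 0 -1.5 0; 0 0 -1.5 0; 0 0 -1.5 0; 0 0 -1.5 0; 0 0 -1.5 0; 0 0 -1.5 0; 0 0 -1 0; 0 0 0 0; 0 0 0 0"
}}

```text
time_s: 20.83
tcp_pos: [0.6621, -0.029, 0.2372]
ee_rot: [[-0.072, -0.997, 0.002], [-0.997, 0.072, 0.001], [-0.001, -0.002, -1.0]]
wrist_force: [-0.8, 1.0, -0.5]
gripper_width: 0.417
gripper_force: 0.0
```

```bash
python3 where.py; python3 - <<'E'
from station import cams
import cv2,pickle
c=cams.capture("side");pickle.dump(c,open("s4.pkl","wb"))
f=c["frame"][150:320,235:395];cv2.imwrite("pics/s4.png",cv2.resize(f,None,fx=3.5,fy=3.5,interpolation=cv2.INTER_CUBIC))
from h import *
p=np.load("p.npy")
for t in(.15,.29,.43):print(t,(proj(c,w(p,[B(t,.255,-.055,0),B(t,.205,-.12,.006)]))-[235,150])*3.5)
E
```

```text
t 20.8333 grasp frame xyz mm [243.6   0.8 256.2] tilt 0.69 rad 0.316 Fframe [-0.84  0.97 -0.49] w 0.41679800963129787 0.0 yaw 175.84562357339024
Ftan 0.16 Frad -0.96
0.15 [[493.74810797 284.12165158]
 [411.76975198 344.76489877]]
0.29 [[487.27162977 244.52963267]
 [403.45634055 312.71385623]]
0.43 [[472.92581366 204.00606018]
 [388.64874754 280.22754752]]
```

View pics/s4.png

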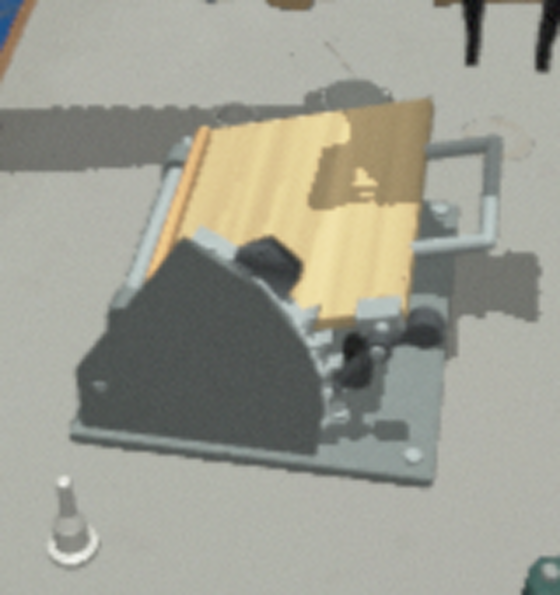

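The bar corner is at (488,243), which matches the prediction for tilt 0.29 (487,245). The board is in notch 2, the nozzle is standing and the gripper is clear.

```bash
python3 -c "
from station import r
print(r.finish_job())"
```

```text
the job is handed in; nothing more can be done
None
```

The board was lifted past the top until the pawl let go, lowered flat onto its rests, then propped in notch 2 and released; the gripper is clear, and I handed the job in at about 21 s of the 72 s allowed.

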